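# Nudge the cutting board onto the pins of its base

### The job

The wooden cutting board lies crooked on its grey base, propped up on the base's two steel pins. Without picking it up, push it with the fingers, back towards the rail and sideways, until both holes drop over the two pins and the board lies flat on the base. Leave the salt shaker, the honey jar and the tin where they stand.

Things in the scene. Friction and masses are not known exactly. Their poses are not given: they have to be found in the camera images.
- base: Grey base, fixed to the worktop: a plate 195 mm (x) by 350 mm (y) on feet, with its upper surface 14 mm above the worktop. Origin on the worktop under the middle; the plate spans x -100 to +95 mm and y -175 to +175 mm. A rail stands along the whole far (+x) edge: its inner face is at x = +85 mm, its top 38 mm above the worktop. z up; +y is the end towards the robot's left.
- pin_left (a point): Foot of the left (+y) steel locating pin, on the base's upper surface. Pin 12 mm in diameter, 9 mm high, with a rounded top; at x = +39, y = +52 mm of the base. Axes as the base.
- pin_right (a point): Foot of the right (-y) pin, alike, at x = +39, y = -52 mm of the base. Axes as the base.
- board: Loose light-wood cutting board with dark end strips, 150 mm (x) by 220 mm (y) by 14 mm thick, about 0.4 kg. Origin at the centre of its underside, z up through its top, y along its length. It starts 28 to 48 mm left or right (+y or -y of the base) of its place, a little off the rail and turned by up to 0.1 rad; its far part is propped on the pins, its near edge on the base (slope 0.08 rad).
- hole_left (a point): Centre of the left (+y) through hole at the board's underside, 16 mm in diameter (2 mm play all round the pin), at x = +30, y = +52 mm of the board. Seated, it coincides with pin_left within that play.
- hole_right (a point): The same for the right hole, at x = +30, y = -52 mm of the board; belongs on pin_right.
- board_center (a point): Centre of the board, half-way through its thickness (7 mm over the underside). Seated, it is at x = +9, y = 0 mm of the base, 21 mm above the worktop, with 1 mm between the board's far edge and the rail: a board held square against the rail only needs to slide along it to drop, by itself, about 9 mm over the pins.
- salt_shaker: Bystander: white salt shaker, 44 mm wide, 90 mm tall, on the worktop left of the base. Origin at the centre of its underside.
- honey_jar: Bystander: honey jar with a yellow lid, 65 mm wide, 95 mm tall, on the worktop left of the base. Origin at the centre of its underside.
- tin: Bystander: dark blue food tin, 58 mm wide, 72 mm tall, on the worktop left of the base. Origin at the centre of its underside.

How it is judged (in metres and radians):
At the end, for the whole second after the job is handed in: Both holes sit over their own pins (centres within 4 mm) with the underside within 2 mm of the base there, the board flat (tilt under 0.03 rad) and at rest; salt shaker, honey jar and tin within 20 mm of where they stood (horizontal distance between hole_left and pin_left below 0.004 m and horizontal distance between hole_right and pin_right below 0.004 m and z of hole_left in the frame of pin_left below 0.002 m and z of hole_right in the frame of pin_right below 0.002 m and angle between board's own z axis and vertical below 0.03 rad and linear speed of board below 0.01 m/s and distance of each of salt_shaker, honey_jar, tin from where it was at the start of the episode below 0.02 m); the robot touches nothing.
It fails at once if the board is lifted or carried: its centre rises more than 45 mm over the worktop (about 21 to 27 mm is normal) (height (world z) of board_center above 0.045 m).
It fails at once if the board is tipped up by more than 0.25 rad (angle between board's own z axis and vertical above 0.25 rad).
It fails at once if the salt shaker, the honey jar or the tin is moved by more than 20 mm (distance of any of salt_shaker, honey_jar, tin from where it was at the start of the episode above 0.02 m).
It also fails if it takes over 45 s, if anything falls off the work surface, if the arm or the gripper's body presses on something with over 40 N, if the wrist force passes 120 N, or if a joint passes its speed limit or range.

### The arm

A 7-joint arm with a two-finger parallel gripper is mounted at the origin on a cart in front of the work surface, level with it; the furniture and walls round the work are solid. World frame = base frame: x ahead of the robot, y to its left, z up, the work surface at z = 0. Lengths are in m, angles in degrees, forces in N, time in s.
With the tool pointing down it reaches from about 0.425 to 0.95 m from the base axis. Payload 4.7 kg.
Tool frame: the origin (TCP) lies between the finger pads; the fingertips stand 19 mm ahead of it and the grasp point (between the pads) is the TCP; z points along the fingers, y is the line along which they close (so a half turn about z gives the same grasp; the last joint's range is limited). The gripper opens to 87 mm and grips with 3 to 60 N. Pads are 19 mm wide; open, the fingers measure 117 mm over their backs; the gripper's body (75 mm by 190 mm) begins 51 mm behind the grasp point.
Start: joints at [66.526, 26.849, -2.785, 87.806, 1.381, 65.374, -4.715], TCP at [0.251, -0.627, 0.212] pointing down, gripper open.
Joint ranges: [-148.3, 148.3], [-19.14, 114.17], [-79.39, 73.82], [5.75, 140.21], [-59.74, 239.74], [12.07, 113.84], [-152.46, 152.46]. Speed limits (degrees/s): [147.25, 147.25, 180, 180, 180, 180, 180].

### API

Orientations are given as a 3x3 rotation matrix whose columns are the frame's x, y, z axes.
In Python, from bench import robot gives the robot as it stands.
- The arm moves only by the shell command python3 -m crank 'ROWS' [OPENING] [FORCE]. ROWS is JSON, a list of rows, each a list of 2 entries, a list of its own where there are three numbers: the shift along the tool's x, y, z in mm, then the turn about the tool's z in degrees. A call has exactly 10 rows; each row is the pose to reach, as a shift and turn from the pose commanded when the call began, along the tool's axes at that moment; what a row does not reach only later rows make up. A row lasts 1/8 s, in which the tool goes at most 62.5 mm and 10.7 degrees, less where a joint would pass 70% of its speed; a pose out of reach is approached as far as the arm can. A call with a gripper value outside its range is refused whole. OPENING is the opening, from 0 (shut) to 1 (fully open), set as the call begins (- or left out, the last holds). The fingers move at their own pace and stop on an object; FORCE is the grip in N (left out, the last holds). Time passes only in rows, so rows that repeat a pose let the fingers close, or fill a call up. It gives the time, the measured TCP pose, the force, the opening and the grip force at its end, in the units of the state.
- robot.state(): the state, without advancing time (a new reading comes with each control period).
- robot.read_camera(name): name is "scene" or "top" or "wrist"; returns a dict with "frame" (384x512x3 uint8, red, green, blue), "camera_matrix" (3x3 intrinsics, pixels), "world_from_camera" (4x4, takes a point from camera to world coordinates). Camera axes: x right, y down, z forward; pixel columns grow to the right and rows downward; lengths in m; the calibration is good to about 2 mm. The wrist camera is an equidistant fisheye: a pixel r from the principal point sees the ray r / f radians off the axis. A picture is of the moment at which its call begins. There is no depth.
- robot.job_done(): hands the job in; it is judged then, once.
Trained networks look in a picture, given as the dict that the camera call returned (one of the last four; its "shot" number tells which), for a name from the list of things; names that differ only in an ending like _2 or _b are one class to them, and where a whole thing is asked for, a point or a joint stands for the part that bears it (a point fixed in the world has none). Each returns a list of dicts, best first, with "score" (0 to 1); they miss things now and then, are a little off and sometimes report something else, mostly with a low value. They report only what shows in the picture. A call takes as long as a camera call.
- robot.spot_in(picture, thing): "extent" ([left, top, right, bottom] in pixels, round what is visible of it).
The state is a dict: "t": time; "qpos": joint angles; "joint_vel": joint speeds; "joint_efforts": joint torques, N m; "position": TCP position; "ee_rot": TCP orientation; "ft_force": force on the tool from outside, world axes, zero at the start; "torque": the same for the moment, N m; "grip_width": finger opening in m; "finger_force": force on a finger pad.
Only numpy, scipy, OpenCV 4.12 (cv2) and the standard library are available. Lean on these libraries where they do the work, as an engineer would, in place of code of your own. Each camera call takes 0.05 s, during which the arm holds its last target. There are 200 camera calls.

## Working session

There is one attempt and no reset: what is moved stays moved. The work goes in short steps, Python scripts to look and compute and a shell command to move; the robot and the scene stay as the last step left them, time stands still between calls to the robot, and variables do not carry over. Pictures are saved under pics/ and viewed, at most 10 in all, crops included, and the job is handed in when it is done.

```bash
mkdir -p pics; cat > h.py <<'E'
from bench import robot
import cv2,numpy as np
def snap(c,f=None):
    p=robot.read_camera(c)
    if f: cv2.imwrite('pics/'+f,p['frame'][:,:,::-1])
    return p
def w(p,uv,z):
    K=np.array(p['camera_matrix']);T=np.array(p['world_from_camera'])
    d=T[:3,:3]@np.linalg.solve(K,[uv[0],uv[1],1]);o=T[:3,3]
    return o+d*(z-o[2])/d[2]
E
python3 - <<'E'
from h import *
np.set_printoptions(precision=4,suppress=True)
for c in('top','scene'):
    p=snap(c,c+'0.png')
    print(c,np.array(p['world_from_camera'])[:3,3],np.array(p['camera_matrix'])[0])
    for t in['board','base','salt_shaker','honey_jar','tin']:
        r=robot.spot_in(p,t); print(t,[(np.round(x['extent'],1),round(x['score'],2)) for x in r[:2]])
s=robot.state();print(s['position'],s['ee_rot'],s['t'])
E
```

```text
top [0.3579 0.268  1.0738] [406.682    0.     249.3744]
board [(array([253.7, 173.9, 338.7, 236.8]), 0.73)]
base [(array([216.2, 168. , 350.1, 241.1]), 0.74), (array([255.2, 173.7, 340.9, 237.3]), 0.36)]
salt_shaker [(array([166.3, 172.9, 179.9, 190.7]), 0.79)]
honey_jar [(array([121.4, 185.3, 152.3, 210.9]), 0.8)]
tin [(array([157.6, 196.3, 184.3, 219.1]), 0.8)]
scene [0.2511 0.8428 0.6852] [388.8961   0.     257.0819]
board [(array([240.3, 147.5, 330.3, 220. ]), 0.18)]
base [(array([209. , 138.9, 341.5, 254.5]), 0.65)]
salt_shaker [(array([187.8, 236.3, 207.9, 273.6]), 0.91)]
honey_jar [(array([170.7, 268.4, 209.9, 326.3]), 0.57)]
tin [(array([210.3, 251.1, 240.5, 294.3]), 0.71)]
[ 0.2509 -0.6267  0.2118] [[ 0.9284  0.3717  0.    ]
 [ 0.3717 -0.9284 -0.0001]
 [ 0.      0.0001 -1.    ]] 0.6
```

View pics/top0.png

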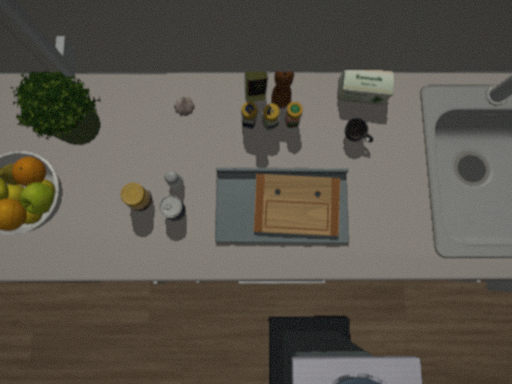

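View pics/scene0.png

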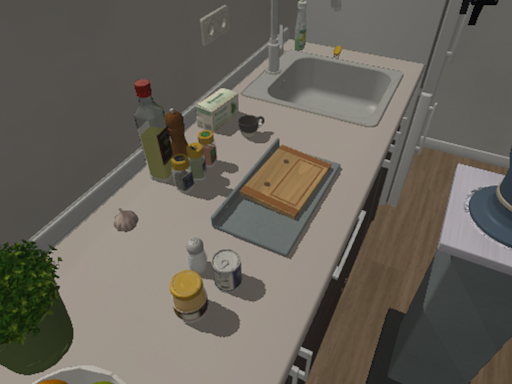

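The top view shows the base at about (216–348, 168–243) with its rail on the upper edge. The board sits right of centre at (254–340, 173–237), with its holes near (278,191) and (318,194). I'll enlarge this to measure it.

```bash
python3 - <<'E'
import cv2
a=cv2.imread('pics/top0.png')[160:250,208:356]
a=cv2.convertScaleAbs(a,alpha=1.8)
cv2.imwrite('pics/crop0.png',cv2.resize(a,None,fx=5.4,fy=5.4,interpolation=cv2.INTER_CUBIC))
E
```

```text
(no output)
```

View pics/crop0.png

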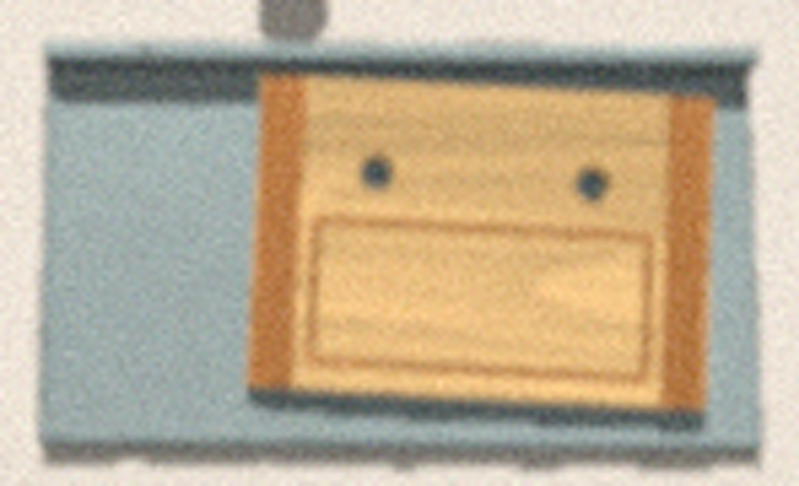

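The crop shows these pixel positions:
- Board top corners: (262,73), (714,97), (703,411) and (248,389).
- Holes: (376,172) and (592,184).
- Rail inner top edge: about (50,57) to (750,63).
- Plate near corners: (42,443) and (757,445).

```bash
python3 - <<'E'
from h import *
np.set_printoptions(precision=4,suppress=True)
p=snap('top')
f=lambda c,z:w(p,((c[0]+.5)/5.4+208-.5,(c[1]+.5)/5.4+160-.5),z)
for n,c,z in[('railL',(50,58),.038),('railR',(750,64),.038),('railoutL',(46,43),.038),('railoutR',(757,50),.038),('nearL',(42,443),.014),('nearR',(757,445),.014),('bFL',(262,73),.038),('bFR',(714,97),.038),('bNR',(703,411),.028),('bNL',(248,389),.028),('hL',(376,172),.036),('hR',(592,184),.036)]:print(n,f(c,z))
for t,z in[('salt_shaker',.045),('honey_jar',.05),('tin',.036)]:
    e=robot.spot_in(p,t)[0]['extent'];print(t,w(p,((e[0]+e[2])/2,(e[1]+e[3])/2),z))
E
```

```text
railL [0.6234 0.3488 0.038 ]
railR [0.6192 0.0085 0.038 ]
railoutL [0.631  0.3509 0.038 ]
railoutR [0.6262 0.0048 0.038 ]
nearL [0.439  0.3525 0.014 ]
nearR [0.4365 0.0088 0.014 ]
bFL [0.6155 0.2459 0.038 ]
bFR [0.6027 0.0268 0.038 ]
bNR [0.4517 0.0371 0.028 ]
bNL [0.4631 0.2535 0.028 ]
hL [0.5667 0.1912 0.036 ]
hR [0.5604 0.0872 0.036 ]
salt_shaker [0.5942 0.4556 0.045 ]
honey_jar [0.5495 0.5489 0.05  ]
tin [0.5281 0.4648 0.036 ]
```

```bash
python3 -m crank '[[[41,-35,0],3],[[82,-70,0],6],[[123,-105,0],9],[[164,-140,10],12],[[205,-175,20],15],[[246,-210,30],18],[[287,-245,40],21],[[325,-276,50],22.4],[[325,-276,50],22.4],[[325,-276,50],22.4]]' 1 20
```

```text
t: 2.05
position: [0.4499, -0.2503, 0.1619]
ee_rot: [[1.0, -0.01, 0.0], [-0.01, -1.0, -0.001], [0.0, 0.001, -1.0]]
ft_force: [-0.4, -0.5, 0.2]
grip_width: 0.0872
finger_force: 0.0
```

```bash
python3 -m crank '[[[-4,-60,0],0],[[-8,-120,10],0],[[-12,-180,20],0],[[-16,-240,40],0],[[-20,-300,60],0],[[-24,-355,80],0],[[-26,-393,95],0],[[-26,-393,110],0],[[-26,-393,124],0],[[-26,-393,124],0]]'; python3 - <<'E'
from h import *
p=snap('top','t1.png')
a=p['frame'][160:270,200:370,::-1]
cv2.imwrite('pics/c1.png',cv2.resize(cv2.convertScaleAbs(a,alpha=1.8),None,fx=4.7,fy=4.7,interpolation=cv2.INTER_CUBIC))
E
```

```text
t: 3.3
position: [0.4277, 0.1412, 0.0368]
ee_rot: [[1.0, -0.014, -0.002], [-0.014, -1.0, -0.002], [-0.002, 0.002, -1.0]]
ft_force: [-0.6, -0.9, 0.4]
grip_width: 0.087
finger_force: 0.0
```

View pics/c1.png

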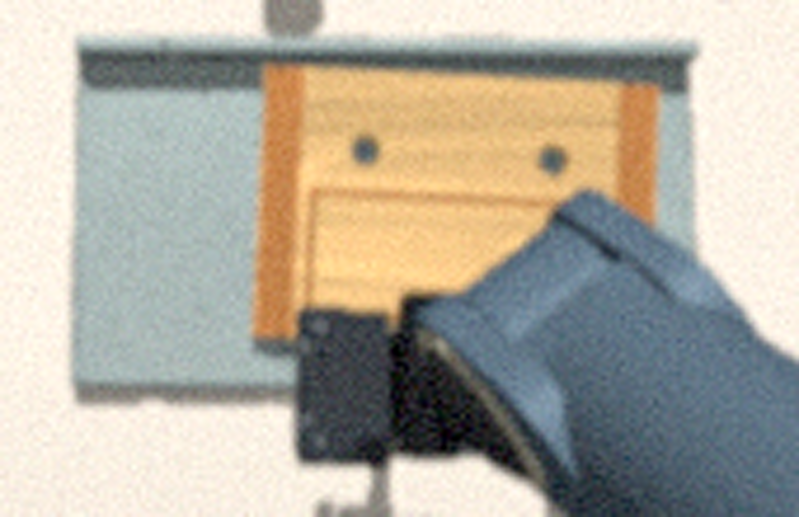

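The gripper stands in front of the near edge with both fingers clear of the board, whose holes are at (366,150) and (553,160). Now I'll push towards the rail.

```bash
python3 -m crank '[[[6,0,0],0],[[12,0,0],0],[[16,0,0],0],[[19,0,0],0],[[22,0,0],0],[[25,0,0],0],[[27,0,0],0],[[29,0,0],0],[[31,0,0],0],[[31,0,0],0]]'
```

```text
t: 4.6
position: [0.4592, 0.1433, 0.0378]
ee_rot: [[1.0, -0.01, 0.0], [-0.01, -1.0, -0.0], [0.0, 0.0, -1.0]]
ft_force: [0.1, -0.6, -0.3]
grip_width: 0.0872
finger_force: 0.0
```

```bash
python3 -m crank '[[[1,0,0],0],[[2,0,0],0],[[3,0,0],0],[[3.5,0,0],0],[[4,0,0],0],[[4.5,0,0],0],[[5,0,0],0],[[5.5,0,0],0],[[6,0,0],0],[[6,0,0],0]]'; python3 - <<'E'
from h import *
for c in('top','scene'):
    p=snap(c,c+'2.png')
a=cv2.imread('pics/top2.png')[160:270,200:370]; b=cv2.imread('pics/scene2.png')[130:260,200:350]
a,b=[cv2.convertScaleAbs(x,alpha=1.7) for x in(a,b)]
a=cv2.resize(a,(400,259),interpolation=2);b=cv2.resize(b,(400,347),interpolation=2)
a=cv2.copyMakeBorder(a,0,88,0,0,0)
cv2.imwrite('pics/c2.png',cv2.hconcat([a,b]))
E
```

```text
t: 5.85
position: [0.4651, 0.1432, 0.0377]
ee_rot: [[1.0, -0.01, 0.0], [-0.01, -1.0, -0.0], [0.0, 0.0, -1.0]]
ft_force: [0.3, -0.4, 0.1]
grip_width: 0.087
finger_force: 0.0
```

View pics/c2.png

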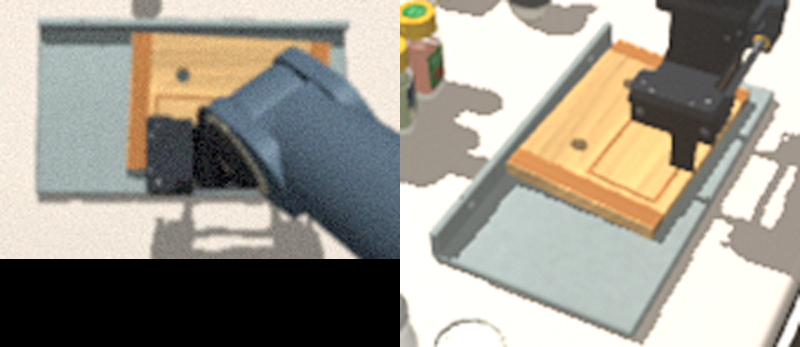

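The top view shows the fingers at the near edge and the board barely moved, and in the scene view the fingertip at (683,168) seems to lie over the board. I'll project the fingertips into the picture to check.

```bash
python3 - <<'E'
from h import *
p=snap('scene','scene3.png')
K=np.array(p['camera_matrix']);T=np.linalg.inv(np.array(p['world_from_camera']))
def pr(X):
    c=K@(T[:3,:3]@np.array(X)+T[:3,3]);return c[:2]/c[2]
im=p['frame'][:,:,::-1].copy()
a=cv2.resize(cv2.convertScaleAbs(im[130:245,210:350],alpha=1.7),None,fx=5,fy=5,interpolation=2)
P=lambda X:tuple(int(v) for v in (pr(X)-[210,130]+.5)*5)
for y in(.143+.0435,.143+.0585,.143-.0435,.143-.0585):
  for x in(.4555,.4745): cv2.circle(a,P((x,y,.0187)),3,(0,0,255),-1)
for q in[(.615,.246,.038),(.603,.027,.038),(.452,.037,.028),(.463,.2535,.028)]: cv2.circle(a,P(q),3,(255,0,0),-1)
for y in(-.175,.175):
  for x,z in((-.1,.014),(.085,.038)): cv2.circle(a,P((.536+x+.011*y,.1795+y,z)),3,(0,200,0),-1)
cv2.imwrite('pics/c3.png',a)
E
```

```text
(no output)
```

View pics/c3.png

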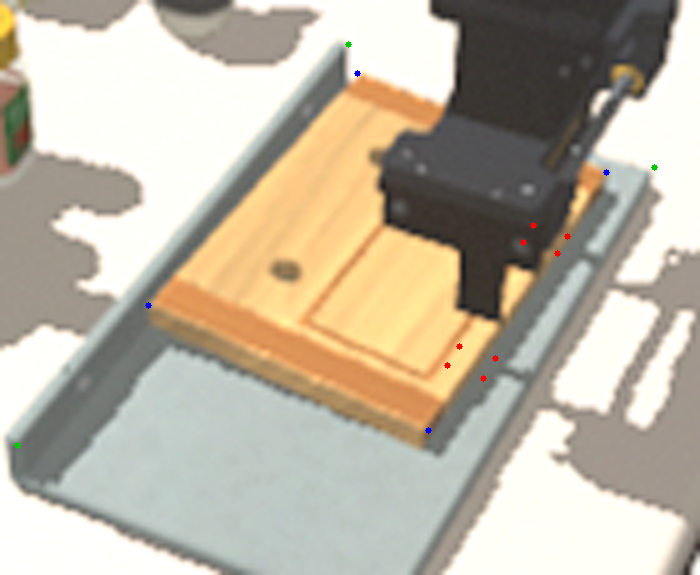

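Projected tips land at (447–495, 346–378) and (523–567, 225–253), but the visible left finger ends at (458–500, 305–318). These disagree, so I'll check with the wrist camera.

```bash
python3 - <<'E'
from h import *
np.set_printoptions(precision=4,suppress=True)
p=snap('wrist')
K=np.array(p['camera_matrix']);W=np.array(p['world_from_camera']);T=np.linalg.inv(W)
print(K,W)
def pr(X):
    c=T[:3,:3]@np.array(X)+T[:3,3];th=np.arctan2(np.hypot(c[0],c[1]),c[2]);d=c[:2]/np.hypot(c[0],c[1])
    return K[:2,2]+K[0,0]*th*d
a=cv2.resize(cv2.convertScaleAbs(p['frame'][:,:,::-1],alpha=1.6),(800,600),interpolation=2)
P=lambda X:tuple(int(v) for v in (pr(X)+.5)*800/512)
for y in(.143+.0435,.143-.0435):
  for x in(.4555,.4745): cv2.circle(a,P((x,y,.0187)),3,(0,0,255),-1)
for q in[(.615,.246,.038),(.603,.027,.038),(.452,.037,.028),(.463,.2535,.028),(.567,.191,.036),(.56,.087,.036)]: cv2.circle(a,P(q),3,(255,0,0),-1)
for y in(-.175,.175):
  for x,z in((-.1,.014),(.085,.038)): cv2.circle(a,P((.536+x+.011*y,.1795+y,z)),3,(0,200,0),-1)
cv2.imwrite('pics/c4.png',a)
s=robot.state();print(s['position'],s['ft_force'],s['grip_width'])
E
```

```text
[[297.3186   0.     248.7593]
 [  0.     297.3186 194.8028]
 [  0.       0.       1.    ]] [[-0.0108 -0.9706 -0.2406  0.53  ]
 [-0.9999  0.0101  0.0041  0.1426]
 [-0.0016  0.2407 -0.9706  0.2111]
 [ 0.      0.      0.      1.    ]]
[0.465  0.1432 0.0378] [ 0.0246  0.5564 -0.5032] 0.0870697585619109
```

View pics/c4.png

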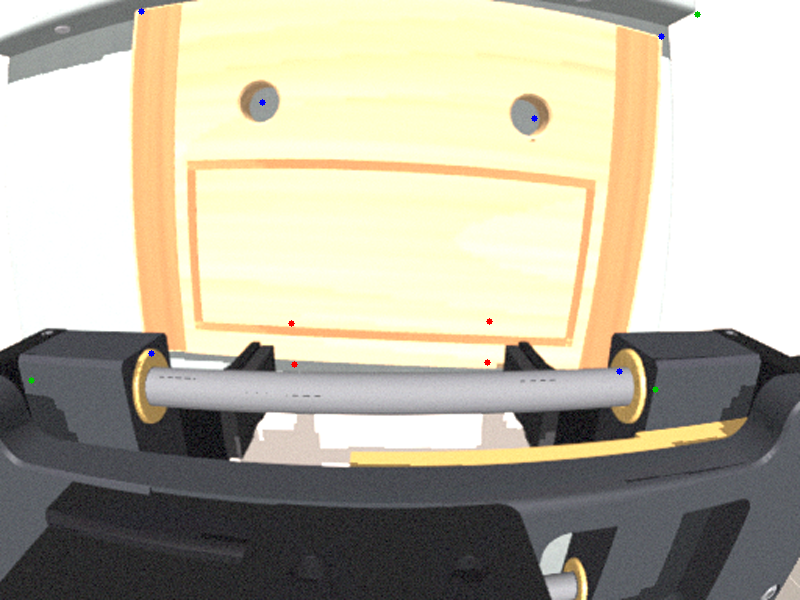

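The wrist view shows both visible fingertip corners, near (272,345) and (507,345), outside the projected tips. That suggests the tips are higher than assumed, so I'll solve for their position.

```bash
python3 - <<'E'
from h import *
p=snap('wrist');K=np.array(p['camera_matrix']);W=np.array(p['world_from_camera'])
for u,v,y in((272,345,.1867),(507,345,.0997),(240,455,.1867)):
    q=np.array([u,v])/800*512-.5-K[:2,2];r=np.hypot(*q);th=r/K[0,0]
    d=W[:3,:3]@np.r_[q/r*np.sin(th),np.cos(th)];o=W[:3,3];print((o+d*(y-o[1])/d[1]).round(4))
E
```

```text
[0.476  0.1867 0.0525]
[0.4746 0.0997 0.0509]
[0.4585 0.1867 0.1005]
```

Both corners solve to z≈0.05 with x matching, so the fingertips are really about 25–30 mm higher than nominal and have been hovering over the board. I'll back off and probe downward for the plate by force.

```bash
python3 -m crank '[[[-12,0,0],0],[[-24,0,0],0],[[-26,0,0],0],[[-26,0,3],0],[[-26,0,6],0],[[-26,0,9],0],[[-26,0,12],0],[[-26,0,14],0],[[-26,0,16],0],[[-26,0,16],0]]'
```

```text
t: 7.35
position: [0.439, 0.1435, 0.0216]
ee_rot: [[1.0, -0.01, -0.0], [-0.01, -1.0, -0.0], [-0.0, 0.0, -1.0]]
ft_force: [0.0, -0.5, 0.7]
grip_width: 0.087
finger_force: 0.0
```

```bash
python3 -m crank '[[[0,0,1],0],[[0,0,2],0],[[0,0,3],0],[[0,0,4],0],[[0,0,5],0],[[0,0,6],0],[[0,0,7],0],[[0,0,8],0],[[0,0,8],0],[[0,0,8],0]]'
```

```text
t: 8.6
position: [0.4391, 0.1435, 0.0138]
ee_rot: [[1.0, -0.01, 0.0], [-0.01, -1.0, -0.0], [0.0, 0.0, -1.0]]
ft_force: [-0.3, 0.1, -0.4]
grip_width: 0.0869
finger_force: 0.0
```

```bash
python3 -m crank '[[[0,0,0.5],0],[[0,0,1],0],[[0,0,1.5],0],[[0,0,2],0],[[0,0,2.5],0],[[0,0,3],0],[[0,0,3],0],[[0,0,3],0],[[0,0,3],0],[[0,0,3],0]]'
```

```text
t: 9.85
position: [0.4391, 0.1435, 0.0108]
ee_rot: [[1.0, -0.01, 0.0], [-0.01, -1.0, -0.0], [0.0, 0.0, -1.0]]
ft_force: [-0.3, -0.6, 0.3]
grip_width: 0.0869
finger_force: 0.0
```

```bash
python3 -m crank '[[[0,0,0.5],0],[[0,0,1],0],[[0,0,1.5],0],[[0,0,2],0],[[0,0,2.5],0],[[0,0,3],0],[[0,0,3.5],0],[[0,0,4],0],[[0,0,4],0],[[0,0,4],0]]'
```

```text
t: 11.1
position: [0.4391, 0.1435, 0.0067]
ee_rot: [[1.0, -0.01, 0.0], [-0.01, -1.0, -0.0], [0.0, 0.0, -1.0]]
ft_force: [0.7, -0.1, 0.4]
grip_width: 0.0868
finger_force: 0.0
```

```bash
python3 -m crank '[[[2,0,0],0],[[4,0,0],0],[[6,0,0],0],[[8,0,0],0],[[10,0,0],0],[[12,0,0],0],[[13,0,0],0],[[14,0,0],0],[[15,0,0],0],[[16,0,0],0]]'; python3 - <<'E'
from h import *
a=snap('top')['frame'][160:270,200:370,::-1];b=snap('scene')['frame'][130:260,200:350,::-1]
a,b=[cv2.convertScaleAbs(x,alpha=1.7) for x in(a,b)]
a=cv2.resize(a,(400,259),interpolation=2);b=cv2.resize(b,(400,347),interpolation=2)
a=cv2.copyMakeBorder(a,0,88,0,0,0)
cv2.imwrite('pics/c5.png',cv2.hconcat([a,b]))
E
```

```text
t: 12.35
position: [0.4552, 0.1434, 0.0067]
ee_rot: [[1.0, -0.01, 0.0], [-0.01, -1.0, 0.0], [0.0, -0.0, -1.0]]
ft_force: [-1.4, -0.3, 0.2]
grip_width: 0.087
finger_force: 0.9
```

View pics/c5.png

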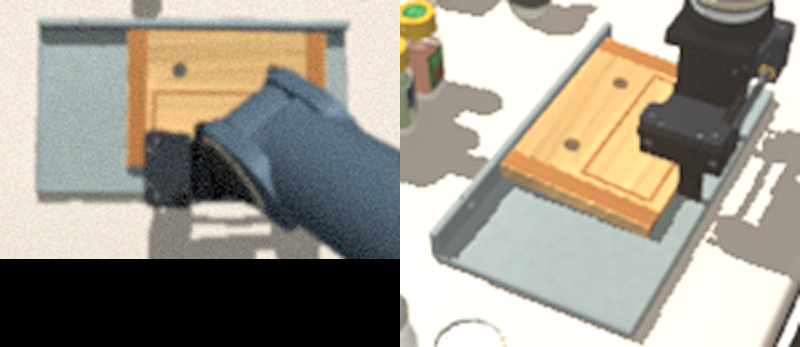

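Now it works: the finger is in front of the near edge, the board has moved up and left with its left hole at (179,70), and the reaction is −1.4 N. I'll keep pushing to the rail.

```bash
python3 -m crank '[[[1,0,0],0],[[2,0,0],0],[[3,0,0],0],[[4,0,0],0],[[5,0,0],0],[[5.5,0,0],0],[[6,0,0],0],[[6.5,0,0],0],[[7,0,0],0],[[7,0,0],0]]'
```

```text
t: 13.7
position: [0.4601, 0.1435, 0.0066]
ee_rot: [[1.0, -0.01, -0.003], [-0.01, -1.0, -0.001], [-0.003, 0.001, -1.0]]
ft_force: [-8.0, 1.4, 3.1]
grip_width: 0.0869
finger_force: 3.5
```

The board is now held against the rail (8 N). The next push is sideways at the right end, using both open fingers so it stays square. The tool needs a quarter turn first, so I'll check joint 7.

```bash
python3 -c "
from bench import robot
print(robot.state()['qpos'])"; python3 -m crank '[[[-10,0,0],0],[[-15,0,-30],0],[[-15,0,-80],0],[[0,50,-90],-10],[[30,90,-90],-20],[[60,120,-90],-30],[[79,138,-90],-40],[[79,138,-90],-50],[[79,138,-90],-60],[[79,138,-90],-70]]'
```

```text
[  -7.58528078   27.46509123  -18.19700242  122.5138002    15.53922517
   32.35217896 -127.6421072 ]
t: 14.95
position: [0.5408, 0.004, 0.0971]
ee_rot: [[0.347, 0.938, 0.003], [0.938, -0.347, -0.0], [0.001, 0.003, -1.0]]
ft_force: [0.0, 0.2, -1.1]
grip_width: 0.0871
finger_force: 0.0
```

```bash
python3 -m crank '[[[0,0,10],-10],[[0,0,30],-20],[[0,0,50],-20],[[0,0,60],-20],[[0,0,70],-20],[[0,0,76],-20],[[0,0,80],-20],[[0,0,85],-20],[[0,0,88],-20],[[0,0,88],-20]]'; python3 - <<'E'
from h import *
np.set_printoptions(precision=4,suppress=True)
p=snap('wrist');a=cv2.resize(cv2.convertScaleAbs(p['frame'][:,:,::-1],alpha=1.),(600,450),interpolation=2)
cv2.imwrite('pics/c6.png',a)
print(robot.state()['qpos'])
E
```

```text
t: 16.2
position: [0.5396, 0.0044, 0.0086]
ee_rot: [[0.01, 1.0, -0.0], [1.0, -0.01, -0.0], [-0.0, -0.0, -1.0]]
ft_force: [-0.6, -0.0, 0.3]
grip_width: 0.087
finger_force: 0.0
[ 21.0337  34.1039 -33.9288 114.3972  29.1241  40.0247 -31.7686]
```

View pics/c6.png

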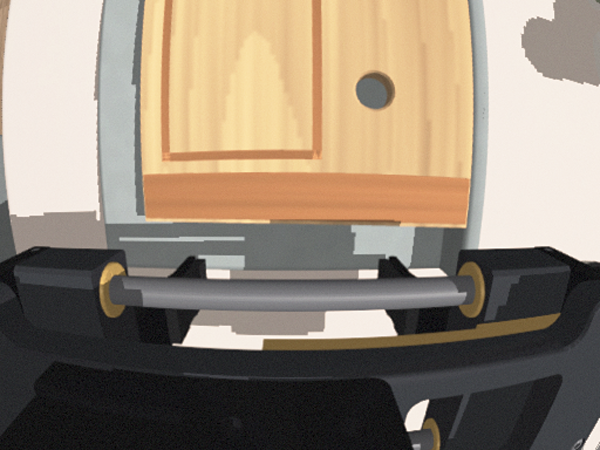

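The board's end strip edge runs from (145,218) to (466,226), ahead of the finger pair, and the right hole is at (375,90). I'll convert these to positions.

```bash
cat >> h.py <<'E'
def wf(p,uv,z):
    K=np.array(p['camera_matrix']);W=np.array(p['world_from_camera'])
    q=np.array(uv)-K[:2,2];r=np.hypot(*q);th=r/K[0,0]
    d=W[:3,:3]@np.r_[q/r*np.sin(th),np.cos(th)];o=W[:3,3];return o+d*(z-o[2])/d[2]
E
python3 - <<'E'
from h import *
p=snap('wrist');s=512/600
for n,u,z in[('endN',(145,217),.028),('endF',(466,226),.038),('hole',(375,90),.036),('farEdge',(471,100),.038)]:print(n,wf(p,(u[0]*s-.1,u[1]*s-.1),z).round(4))
E
```

```text
endN [0.4691 0.0383 0.028 ]
endF [0.6207 0.0346 0.038 ]
hole [0.5754 0.0936 0.036 ]
farEdge [0.6204 0.0926 0.038 ]
```

```bash
python3 -m crank '[[[10,0,1],0],[[18,0,2],0],[[23,0,2],0],[[28,0,2],0],[[32,0,2],0],[[36,0,2],0],[[40,0,2],0],[[44,0,2],0],[[47,0,2],0],[[49,0,2],0]]'; python3 - <<'E'
from h import *
p=snap('wrist');a=cv2.resize(p['frame'][:,:,::-1],(600,450),interpolation=2)
cv2.imwrite('pics/c7.png',a)
g=cv2.cvtColor(a,cv2.COLOR_BGR2GRAY)[20:140,330:420]
m=((g<115)*255).astype('uint8')
n,_,st,c=cv2.connectedComponentsWithStats(m)
for i in range(1,n):
    if 150<st[i,4]<3000:
        u=(c[i]+[330,20]);print(u,st[i],wf(p,u*512/600-.1,.034).round(4))
E
```

```text
t: 17.55
position: [0.5403, 0.0548, 0.0068]
ee_rot: [[0.009, 1.0, 0.001], [1.0, -0.009, 0.002], [0.002, 0.001, -1.0]]
ft_force: [0.7, 0.3, 0.5]
grip_width: 0.0871
finger_force: 0.0
[380.43243243 128.47972973] [ 36  96  24  24 296] [0.5782 0.1273 0.034 ]
```

```bash
cat > e.py <<'E'
from h import *
p=snap('wrist');f=p['frame'].astype(int)
def edge(c):
    col=f[60:230,c];sat=(col.max(1)-col.min(1));w_=np.where(sat>60)[0];return 60+w_.max()
for c in(150,200,250,300,350): 
    v=edge(c);print(c,v,wf(p,(c,v),.014+.007).round(4),wf(p,(c,v),.03).round(4))
t=snap('top');F=t['frame'][160:250,208:356].astype(int)
m=(F[:,:,0]-F[:,:,2]>25)
cols=m[15:35].mean(0)>.4; k=np.where(cols)[0]; print('board cols at far rows',208+k.min(),208+k.max(), w(t,(208+k.min()-.5,185),.028)[:2].round(4))
s=robot.state();print(s['position'],s['ft_force'])
E
python3 e.py
```

```text
150 220 [0.482  0.0665 0.021 ] [0.4853 0.0696 0.03  ]
200 221 [0.5121 0.0661 0.021 ] [0.5137 0.0691 0.03  ]
250 220 [0.5407 0.0665 0.021 ] [0.5406 0.0696 0.03  ]
300 218 [0.5692 0.0673 0.021 ] [0.5675 0.0703 0.03  ]
350 219 [0.5995 0.0659 0.021 ] [0.5962 0.069  0.03  ]
board cols at far rows 241 321 [0.586 0.287]
[0.54023316 0.05431073 0.00680332] [-0.49850992  0.33429591 -0.27994091]
```

```bash
python3 -m crank '[[[0.5,0,0],0],[[1,0,0],0],[[1.5,0,0],0],[[2,0,0],0],[[2.5,0,0],0],[[3,0,0],0],[[3.5,0,0],0],[[4,0,0],0],[[4.5,0,0],0],[[5,0,0],0]]'; python3 e.py
```

```text
t: 18.95
position: [0.5399, 0.0582, 0.0067]
ee_rot: [[0.01, 1.0, -0.001], [1.0, -0.01, -0.001], [-0.001, -0.001, -1.0]]
ft_force: [-0.5, -2.9, 2.0]
grip_width: 0.0869
finger_force: 1.3
150 222 [0.4815 0.0686 0.021 ] [0.4849 0.0717 0.03  ]
200 224 [0.5117 0.0675 0.021 ] [0.5133 0.0707 0.03  ]
250 223 [0.5403 0.068  0.021 ] [0.5403 0.0711 0.03  ]
300 221 [0.5688 0.0687 0.021 ] [0.5672 0.0718 0.03  ]
350 223 [0.5993 0.0667 0.021 ] [0.5959 0.0699 0.03  ]
board cols at far rows 240 320 [0.586  0.2896]
[0.53993001 0.05843635 0.00668237] [-0.61280321 -2.6365638   2.37828498]
```

```bash
python3 -m crank '[[[0.5,0,0],0],[[1,0,0],0],[[1.5,0,0],0],[[2,0,0],0],[[2,0,0],0],[[2,0,0],0],[[2,0,0],0],[[2,0,0],0],[[2,0,0],0],[[2,0,0],0]]'; python3 e.py
```

```text
t: 20.3
position: [0.5403, 0.0605, 0.0067]
ee_rot: [[0.01, 1.0, 0.0], [1.0, -0.01, 0.0], [0.0, 0.0, -1.0]]
ft_force: [-1.2, -2.0, 0.4]
grip_width: 0.0869
finger_force: 1.1
150 222 [0.4819 0.0709 0.021 ] [0.4852 0.074  0.03  ]
200 224 [0.512  0.0698 0.021 ] [0.5136 0.073  0.03  ]
250 223 [0.5406 0.0702 0.021 ] [0.5406 0.0734 0.03  ]
300 221 [0.5692 0.071  0.021 ] [0.5675 0.0741 0.03  ]
350 223 [0.5996 0.0689 0.021 ] [0.5963 0.0721 0.03  ]
board cols at far rows 240 319 [0.586  0.2896]
[0.54025107 0.0604817  0.00672621] [-0.35627859 -3.16283385 -0.03085175]
```

```bash
python3 - <<'E'
from h import *
a=snap('wrist')['frame'][:240,80:440,::-1];b=snap('scene')['frame'][135:235,215:340,::-1];c=snap('top')['frame'][162:250,210:356,::-1]
b,c=[cv2.convertScaleAbs(x,alpha=1.7) for x in(b,c)]
a=cv2.resize(a,(400,267),interpolation=2);b=cv2.resize(b,(400,320),interpolation=2);c=cv2.resize(c,(400,241),interpolation=2)
cv2.imwrite('pics/c8.png',cv2.hconcat([cv2.vconcat([a,c]),cv2.copyMakeBorder(b,0,188,0,0,0)]))
E
```

```text
(no output)
```

View pics/c8.png

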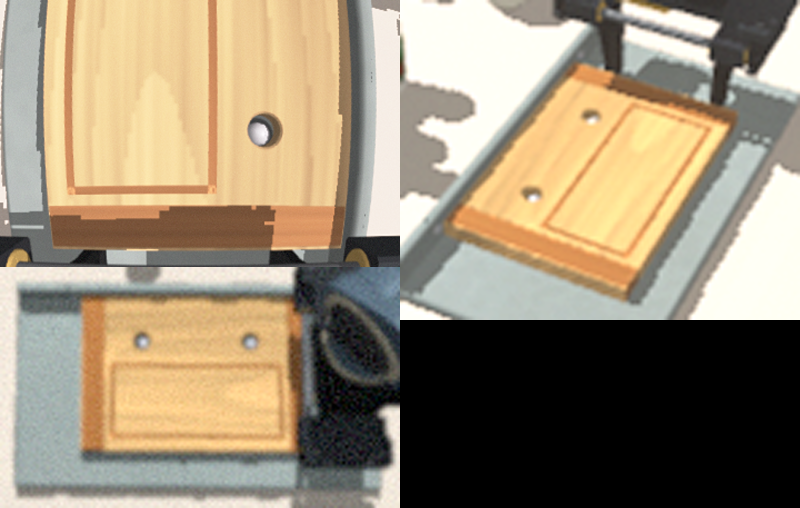

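In the wrist view the right pin shows in its hole, at (260,131) against (264,130). The top view shows both pins in their holes, at (142,341) and (250,341). I still need to know whether the board dropped, so I'll compare the far-edge parallax and the pin offset numerically.

```bash
cat > k.py <<'E'
from h import *
p=snap('wrist');f=p['frame'].astype(int);sat=f.max(2)-f.min(2)
for r in(70,90,110,130):
    k=np.where(sat[r]>60)[0];print('row',r,k.min(),k.max(),[wf(p,(k.max(),r),z)[:2].round(4) for z in(.028,.037)],'near',wf(p,(k.min(),r),.028)[:2].round(4))
R=slice(80,160),slice(285,350)
m=(sat[R]<50).astype('uint8');n,l,st,c=cv2.connectedComponentsWithStats(m)
i=1+np.argmax(st[1:,4]);u=c[i]+[285,80];x,y,W,H,A=st[i]
mid=np.array([x+W/2-.5+285,y+H/2-.5+80])
print('hole',st[i],mid,[wf(p,mid,z)[:2].round(4) for z in(.028,.037)])
b=(m>0)&(l==i)&(f[R].mean(2)>130);yy,xx=np.where(b)
if len(xx):
    q=np.array([(xx.min()+xx.max())/2+285,(yy.min()+yy.max())/2+80]);print('pin',np.ptp(xx)+1,np.ptp(yy)+1,wf(p,q,.021)[:2].round(4))
t=snap('top');F=t['frame'].astype(int);B=t['frame'][162:250,210:356].mean(2)
S=(F.max(2)-F.min(2))
for cc in(250,260,280,300,310):
    k=np.where(S[165:245,cc]>45)[0]+165;print('top col',cc,k.min(),k.max(),w(t,(cc,k.min()-.5),.028)[:1].round(4),w(t,(cc,k.max()+.5),.028)[:2].round(4))
E
python3 k.py
```

```text
row 70 120 394 [array([0.6205, 0.158 ]), array([0.6158, 0.1561])] near [0.4716 0.1583]
row 90 119 395 [array([0.6209, 0.1467]), array([0.6161, 0.1455])] near [0.471  0.1472]
row 110 119 394 [array([0.6203, 0.1355]), array([0.6155, 0.1349])] near [0.4707 0.1362]
row 130 120 394 [array([0.6205, 0.1243]), array([0.6158, 0.1244])] near [0.4709 0.1253]
hole [ 18  23  29  29 677] [317. 117.] [array([0.5757, 0.1293]), array([0.5736, 0.1291])]
pin 19 21 [0.5745 0.1277]
top col 250 174 228 [0.617] [0.4712 0.2625]
top col 260 174 228 [0.6169] [0.4711 0.2368]
top col 280 174 228 [0.6167] [0.4709 0.1852]
top col 300 174 228 [0.6165] [0.4706 0.1337]
top col 310 175 228 [0.6137] [0.4705 0.1079]
```

At seated height the board width comes out as 0.1495 m against 0.150 m; a propped board would read 0.145 m. The hole sits 1–2 mm off the pin, inside the play, so the board is flat. I'll back away and verify.

```bash
python3 -m crank '[[[-5,0,0],0],[[-20,0,0],0],[[-35,0,0],0],[[-45,0,-10],0],[[-50,0,-50],0],[[-50,0,-90],0],[[-50,0,-120],0],[[-50,0,-120],0],[[-50,0,-120],0],[[-50,0,-120],0]]'; python3 - <<'E'
from h import *
t=snap('top');F=t['frame'].astype(int);S=F.max(2)-F.min(2)
for cc in(250,270,290,310):
    k=np.where(S[165:245,cc]>45)[0]+165;print(cc,k.min(),k.max(),w(t,(cc,k.min()-.5),.028)[0].round(4),w(t,(cc,k.max()+.5),.028)[0].round(4))
g=F.max(2)-F.min(2)
m=(g[180:200,245:315]<45).astype('uint8');n,l,st,c=cv2.connectedComponentsWithStats(m)
for i in range(1,n):
    if 5<st[i,4]<60:print(st[i],w(t,c[i]+[245,180],.028).round(4))
for r in(180,200,220):
    k=np.where(S[r,215:345]>45)[0]+215;print(r,w(t,(k.min()-.5,r),.028)[1].round(4),w(t,(k.max()+.5,r),.028)[1].round(4))
for o,z in[('salt_shaker',.045),('honey_jar',.05),('tin',.036)]:
    e=robot.spot_in(t,o)[0]['extent'];print(o,w(t,((e[0]+e[2])/2,(e[1]+e[3])/2),z).round(4))
E
```

```text
t: 21.9
position: [0.5388, 0.0102, 0.1257]
ee_rot: [[0.01, 1.0, -0.002], [1.0, -0.01, -0.0], [-0.0, -0.002, -1.0]]
ft_force: [-0.4, -0.3, -0.1]
grip_width: 0.0865
finger_force: 0.0
250 174 228 0.617 0.4712
270 175 228 0.6141 0.471
290 175 228 0.6139 0.4708
310 175 228 0.6137 0.4705
[14  6  6  6 30] [0.576  0.2322 0.028 ]
[53  6  7  7 36] [0.5745 0.1286 0.028 ]
180 0.2896 0.0732
200 0.2896 0.0727
220 0.2896 0.0722
salt_shaker [0.5905 0.4623 0.045 ]
honey_jar [0.5485 0.5518 0.05  ]
tin [0.5259 0.4607 0.036 ]
```

The wrist measurement could be affected by rail shadow, so I'll triangulate the holes with the top and scene cameras, before and after the push.

```bash
python3 - <<'E'
from h import *
t,s=snap('top'),snap('scene')
def blobs(im,R):
    im=im.astype(float);im=cv2.resize(im[R[0]:R[1],R[2]:R[3]],None,fx=4,fy=4,interpolation=2)
    rel=(im.max(2)-im.min(2))/(im.max(2)+1)
    B=(rel>.28).astype('uint8');cs,h=cv2.findContours(B,cv2.RETR_CCOMP,2);o=[]
    for c,hh in zip(cs,h[0]):
        a=cv2.contourArea(c)
        if hh[3]>=0 and 150<a<2000:
            x,y,w_,h_=cv2.boundingRect(c);o.append(((x+w_/2)/4-.5+R[2],(y+h_/2)/4-.5+R[0],w_/4,h_/4))
    return o
def ray(p,uv):
    K=np.array(p['camera_matrix']);T=np.array(p['world_from_camera']);d=T[:3,:3]@np.linalg.solve(K,[*uv,1]);return T[:3,3],d/np.linalg.norm(d)
rd=lambda n:cv2.imread('pics/'+n)[:,:,::-1]
for n,a,b in(('before',rd('top0.png'),rd('scene0.png')),('after',t['frame'],s['frame'])):
    A=sorted(blobs(a,(165,245,212,352)));Bs=sorted(blobs(b,(135,235,215,345)))
    print(n,np.round(A,1).tolist(),np.round(Bs,1).tolist())
    for u in A:
        for v in Bs:
            o1,d1=ray(t,u[:2]);o2,d2=ray(s,v[:2]);k=np.linalg.lstsq(np.c_[d1,-d2],o2-o1,rcond=None)[0]
            P,Q=o1+k[0]*d1,o2+k[1]*d2
            if np.linalg.norm(P-Q)<.02:print(' ',((P+Q)/2).round(4),np.linalg.norm(P-Q).round(4))
E
```

```text
before [[277.2, 191.9, 5.5, 5.2], [316.8, 194.1, 5.5, 5.2]] []
after [[261.5, 188.9, 6.0, 5.8], [300.9, 189.2, 6.2, 5.5]] [[256.2, 196.4, 4.5, 3.2]]
  [0.5762 0.2315 0.0225] 0.0007
```

The left hole triangulates to z≈0.0225 m (0.037 m if still propped) and lies within about 1 mm of the pin position. The hole spacing in pixels also shrank as a drop would cause, so the board is seated. Handing in.

```bash
python3 -c "
from bench import robot
print(robot.job_done())"
```

```text
the job is handed in; nothing more can be done
None
```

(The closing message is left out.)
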